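# Sort a mixed stack of hive frames onto their piles

## Robot

A 6-joint arm with a two-finger parallel gripper is mounted at the origin on the work surface. World frame = base frame: x ahead of the robot, y to its left, z up, the work surface at z = 0. Lengths are in m, angles in rad, forces in N, time in s.
With the tool pointing down it reaches from about 0.35 to 0.975 m from the base axis. Payload 4.9 kg.
Tool frame: the origin (TCP) lies midway between the tips of the shut fingers; the grasp point (between the pads) lies 19 mm behind it; z points along the fingers, y is the line along which they close (so a half turn about z gives the same grasp; the last joint's range is limited). The gripper opens to 85 mm and grips with 20 to 120 N. Pads are 22 mm wide; open, the fingers measure 114 mm over their backs; the gripper's body (76 mm by 85 mm) begins 54 mm behind the grasp point. The pads swing forward as they close: fully open they stand 13 mm farther back than shut.
Start: joints at [-1.315, 0.053, 1.613, -0, 1.476, -0.119], TCP at [0.229, -0.582, 0.231] pointing down, gripper open.
Joint ranges: [-3.01, 3.01], [-1.01, 2.22], [0.06, 2.58], [-1.02, 4.17], [0.09, 2.62], [-3.14, 3.14]. Speed limits (rad/s): [2.57, 2.57, 3.14, 3.14, 3.14, 3.14].

## Interface

Orientations are given as a rotation vector (axis times angle).
In Python, from station import ctrl gives the robot as it stands.
- The arm moves only by the shell command python3 -m handwheel 'ROWS' [FORCE]. ROWS is JSON, a list of rows, each an object with "gripper": the gripper command: -1 is fully open, 1 is shut, values between are in proportion; "offset": the shift along the tool's x, y, z in mm, a list of three; "rotation": the turn, a rotation vector about the tool's x, y, z in rad, a list of three. A call has exactly 8 rows; each row is the pose to reach, as a shift and turn from the pose commanded when the call began, along the tool's axes at that moment; what a row does not reach only later rows make up. A row lasts 1/8 s, in which the tool goes at most 62.5 mm and 10.7 degrees, less where a joint would pass 70% of its speed; a pose out of reach is approached as far as the arm can. A call with a gripper value outside its range is refused whole. The fingers move at their own pace and stop on an object; FORCE is the grip in N (left out, the last holds). Time passes only in rows, so rows that repeat a pose let the fingers close, or fill a call up. It gives the time, the measured TCP pose, the force, the opening and the grip force at its end, in the units of the state.
- ctrl.get_obs(): the state, without advancing time (a new reading comes with each control period).
- ctrl.get_image(name): name is "side" or "top"; returns a dict with "image" (480x640x3 uint8, red, green, blue), "fovy" (degrees; the focal length in pixels is half the picture's height over the tangent of half this angle, whatever the lens; pixels are square), "cx", "cy" (the principal point, pixels), "xyz" and "attitude" of the camera in the world. Camera axes: x right, y up, looking along -z (the intrinsics and any distortion apply to the point x, -y, -z); pixel columns grow to the right and rows downward; lengths in m; the calibration is good to about 2 mm. A picture is of the moment at which its call begins. There is no depth.
- ctrl.finish_job(): hands the job in; it is judged then, once.
The state is a dict: "t": time; "q": joint angles; "dq": joint speeds; "effort": joint torques, N m; "tool_pos": TCP position; "tool_rot": TCP orientation; "contact_force": force on the tool from outside, world axes, zero at the start; "wrist_torque": the same for the moment, N m; "opening": finger opening in m; "grip_force": force on a finger pad.
Only numpy, scipy, OpenCV 4.12 (cv2) and the standard library are available. Lean on these libraries where they do the work, as an engineer would, in place of code of your own. Each camera call takes 0.05 s, during which the arm holds its last target. There are 200 camera calls.

## Task

Four finished mating-hive frames of different depth have been left in one stack on the bench. Working from the top of the stack down, put each frame on top of the pile of frames of its own size, lying flat and squarely in line with the pile, top bar over top bar. Leave the tub of nails where it stands.

Things in the scene. Friction and masses are not known exactly. Their poses are not given: they have to be found in the camera images.
- frame_shallow: Loose pine frame, the shortest of 4, flat, 25 mm thick, on top of the stack. Open rectangle of bars: top bar 14 wide, 150 long with thin 11 mm lug ends; side bars 8, outer faces 128 apart; bottom bar 8; 58 mm overall from top bar to bottom bar (opening 36 x 112). About 44 g. Origin: middle of the top bar, on its underside (top bar spans x -7 to 7 mm). x points to the bottom bar, y along the top bar, z up.
- frame_medium: Loose pine frame, the second shortest of 4, flat, 25 mm thick, second from the top. Open rectangle of bars: top bar 14 wide, 150 long with thin 11 mm lug ends; side bars 8, outer faces 128 apart; bottom bar 8; 80 mm overall from top bar to bottom bar (opening 58 x 112). About 50 g. Origin: middle of the top bar, on its underside (top bar spans x -7 to 7 mm). x points to the bottom bar, y along the top bar, z up.
- frame_deep: Loose pine frame, the second longest of 4, flat, 25 mm thick, third from the top. Open rectangle of bars: top bar 14 wide, 150 long with thin 11 mm lug ends; side bars 8, outer faces 128 apart; bottom bar 8; 104 mm overall from top bar to bottom bar (opening 82 x 112). About 56 g. Origin: middle of the top bar, on its underside (top bar spans x -7 to 7 mm). x points to the bottom bar, y along the top bar, z up.
- frame_jumbo: Loose pine frame, the longest of 4, flat, 25 mm thick, at the bottom of the stack. Open rectangle of bars: top bar 14 wide, 150 long with thin 11 mm lug ends; side bars 8, outer faces 128 apart; bottom bar 8; 128 mm overall from top bar to bottom bar (opening 106 x 112). About 62 g. Origin: middle of the top bar, on its underside (top bar spans x -7 to 7 mm). x points to the bottom bar, y along the top bar, z up.
- pile_shallow: Fixed pile of 3 frames just like frame_shallow (58 mm overall from top bar to bottom bar); its flat top is 75 mm above the table. Origin: on the table under the middle of its top bars; x points to the bottom bars, y along the top bars, as on the frame. Piles and stack all have x within about 0.3 rad of straight away from the robot.
- pile_medium: Fixed pile of 4 frames just like frame_medium (80 mm overall from top bar to bottom bar); its flat top is 100 mm above the table. Origin: on the table under the middle of its top bars; x points to the bottom bars, y along the top bars, as on the frame. Piles and stack all have x within about 0.3 rad of straight away from the robot.
- pile_deep: Fixed pile of 2 frames just like frame_deep (104 mm overall from top bar to bottom bar); its flat top is 50 mm above the table. Origin: on the table under the middle of its top bars; x points to the bottom bars, y along the top bars, as on the frame. Piles and stack all have x within about 0.3 rad of straight away from the robot.
- pile_jumbo: Fixed pile of 3 frames just like frame_jumbo (128 mm overall from top bar to bottom bar); its flat top is 75 mm above the table. Origin: on the table under the middle of its top bars; x points to the bottom bars, y along the top bars, as on the frame. Piles and stack all have x within about 0.3 rad of straight away from the robot.
- nail_tub: Bystander: open red plastic tub of nails, 100 x 125 mm, 45 mm high, 0.7 kg, loose, on one of the six spots among piles and stack. Origin on the table 5 mm outside the middle of a 125 mm wall; the tub spans x 5 to 105 mm, y -62 to 62 mm of its frame.

How it is judged:
On the way, in this order (a step that is already met when the one before it is completed fails the run):
1. the shortest frame (58 mm) lies square on the pile of its size and is let go (horizontal distance between frame_shallow and pile_shallow below 0.012 m and angle between the x axis of frame_shallow and the x axis of pile_shallow, either way round below 0.12 rad and z of frame_shallow in the frame of pile_shallow between 0.07 and 0.08 m and angle between frame_shallow's own z axis and vertical below 0.06 rad and contact force between the fingers and frame_shallow below 0.05 N and linear speed of frame_shallow below 0.02 m/s), for 0.2 s.
2. the second shortest frame (80 mm) lies square on the pile of its size and is let go (horizontal distance between frame_medium and pile_medium below 0.012 m and angle between the x axis of frame_medium and the x axis of pile_medium, either way round below 0.12 rad and z of frame_medium in the frame of pile_medium between 0.095 and 0.105 m and angle between frame_medium's own z axis and vertical below 0.06 rad and contact force between the fingers and frame_medium below 0.05 N and linear speed of frame_medium below 0.02 m/s), for 0.2 s.
3. the second longest frame (104 mm) lies square on the pile of its size and is let go (horizontal distance between frame_deep and pile_deep below 0.012 m and angle between the x axis of frame_deep and the x axis of pile_deep, either way round below 0.12 rad and z of frame_deep in the frame of pile_deep between 0.045 and 0.055 m and angle between frame_deep's own z axis and vertical below 0.06 rad and contact force between the fingers and frame_deep below 0.05 N and linear speed of frame_deep below 0.02 m/s), for 0.2 s.
4. the longest frame (128 mm) lies square on the pile of its size and is let go (horizontal distance between frame_jumbo and pile_jumbo below 0.012 m and angle between the x axis of frame_jumbo and the x axis of pile_jumbo, either way round below 0.12 rad and z of frame_jumbo in the frame of pile_jumbo between 0.07 and 0.08 m and angle between frame_jumbo's own z axis and vertical below 0.06 rad and contact force between the fingers and frame_jumbo below 0.05 N and linear speed of frame_jumbo below 0.02 m/s), for 0.2 s.
At the end, for the whole second after the job is handed in: Each frame lies flat (3.4 degrees) on the pile of its size, underside within 5 mm of the pile's top, top bar's middle within 12 mm of the pile's, direction within 7 degrees, let go and at rest; placed in order from the top of the stack (shortest first) (all of step 1 and all of step 2 and all of step 3 and all of step 4 and angular speed of each of frame_shallow, frame_medium, frame_deep, frame_jumbo below 0.15 rad/s); the robot touches nothing.
It fails at once if the tub of nails is shifted more than 25 mm (distance of nail_tub from where it was at the start of the episode above 0.025 m).
It also fails if it takes over 115 s, if anything falls off the work surface, if the arm or the gripper's body presses on something with over 40 N, if the wrist force passes 120 N, or if a joint passes its speed limit or range.

## Working session

There is one attempt and no reset: what is moved stays moved. The work goes in short steps, Python scripts to look and compute and a shell command to move; the robot and the scene stay as the last step left them, time stands still between calls to the robot, and variables do not carry over. Pictures are saved under pics/ and viewed, at most 14 in all, crops included, and the job is handed in when it is done.

```bash
mkdir -p pics; ls
python3 - <<'E'
from station import ctrl
import cv2
print(ctrl.get_obs())
for n in("top","side"):
    d=ctrl.get_image(n); cv2.imwrite(f"pics/{n}0.png",d["image"][:,:,::-1]); print({k:v for k,v in d.items() if k!="image"})
E
```

```text
pics
{'t': 0.0, 'q': array([-1.31496543e+00,  5.33561989e-02,  1.61435613e+00,  8.24931941e-06,
        1.47596681e+00, -1.19006346e-01]), 'dq': array([-1.32139743e-04, -1.35106906e-03, -8.64239799e-05,  1.67933595e-03,
        3.01404619e-04, -7.17963154e-04]), 'effort': array([ 2.07825775e-03, -3.93679655e+01, -3.70173991e+01,  8.62602610e-05,
        7.12832581e-03, -5.76450887e-06]), 'tool_pos': array([ 0.22866133, -0.58098108,  0.2300263 ]), 'tool_rot': array([-3.08453311e+00, -5.84962868e-01,  2.11034187e-04]), 'contact_force': array([ 0.1771711 , -0.0915207 ,  0.32403029]), 'wrist_torque': array([-0.01946203,  0.03185465,  0.02504586]), 'grip_force': 0.0, 'opening': 0.08551619782356508}
{'fovy': 55.306229060736634, 'cx': 317.7924192903, 'cy': 240.51895240642733, 'xyz': array([0.42870419, 0.01459835, 0.97364312]), 'attitude': array([ 0.09145647, -0.11768471, -1.59238019])}
{'fovy': 44.68928450301502, 'cx': 319.7915399446804, 'cy': 241.58025393711154, 'xyz': array([0.48339383, 0.63004962, 0.82868176]), 'attitude': array([ 0.05035897, -1.03840663, -2.87454352])}
```

View pics/top0.png

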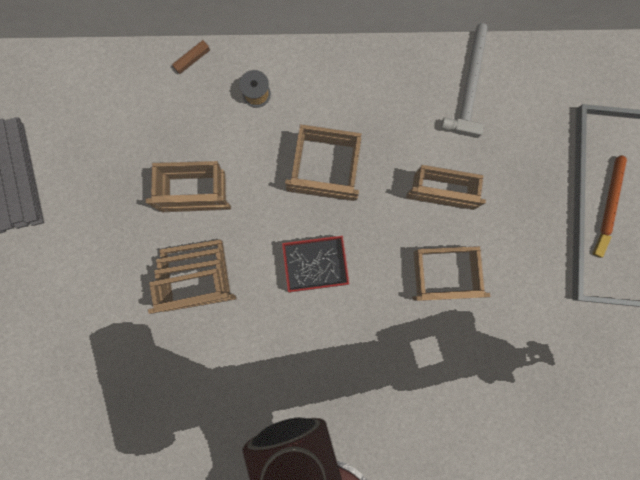

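View pics/side0.png

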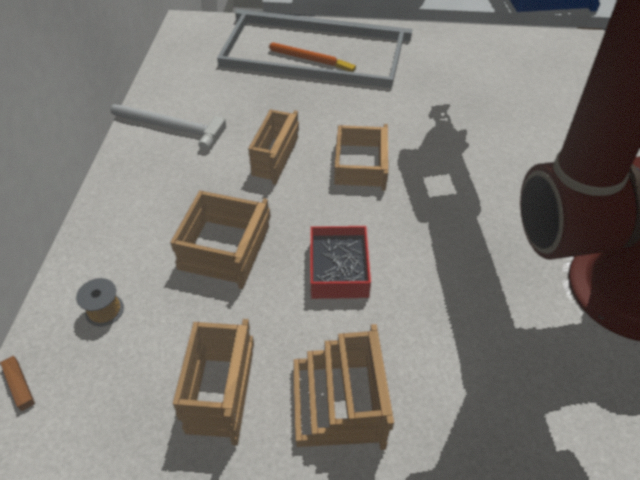

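The top view shows shallow pile (447,187), jumbo (325,162), medium (188,186), deep (450,273), the tub (315,264) and the stack (190,275), with the top bars on the robot side (lower in the image). Next I zoom in to find the bar corners.

```bash
cat > h.py <<'E'
import numpy as np, cv2
from scipy.spatial.transform import Rotation as R
def ray(d,uv):
    f=240/np.tan(np.radians(d["fovy"])/2); uv=np.atleast_2d(uv).astype(float)
    v=np.c_[(uv[:,0]-d["cx"])/f,-(uv[:,1]-d["cy"])/f,-np.ones(len(uv))]
    return v@R.from_rotvec(d["attitude"]).as_matrix().T
def onplane(d,uv,z):
    r=ray(d,uv); c=np.array(d["xyz"]); return c+r*((z-c[2])/r[:,2])[:,None]
E
python3 - <<'E'
import cv2,numpy as np
im=cv2.imread("pics/top0.png")
cs=[(188,186),(325,162),(447,187),(190,275),(315,264),(450,273)]
t=[cv2.resize(im[y-48:y+48,x-48:x+48],(264,264),interpolation=cv2.INTER_CUBIC) for x,y in cs]
cv2.imwrite("pics/z.png",np.vstack([np.hstack(t[:3]),np.hstack(t[3:])]))
hsv=cv2.cvtColor(im,cv2.COLOR_BGR2HSV)
m=((hsv[...,1]>95)&(hsv[...,0]>8)&(hsv[...,0]<22))
print(np.histogram(hsv[...,2][m],bins=range(40,230,10)))
E
```

```text
(array([127,   1,  51, 159, 145, 122, 165, 352, 295, 608, 780, 678, 526,
        20,   0,   0,   0,   0]), array([ 40,  50,  60,  70,  80,  90, 100, 110, 120, 130, 140, 150, 160,
       170, 180, 190, 200, 210, 220]))
```

View pics/z.png

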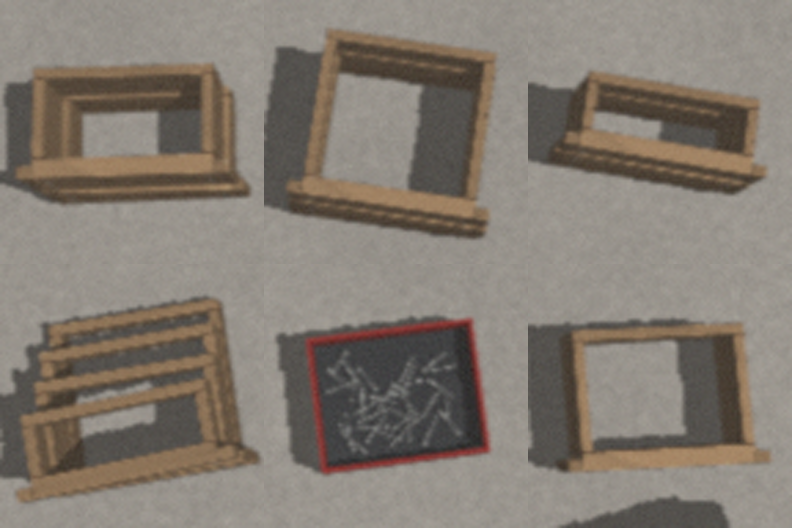

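Run:
```python
import cv2,numpy as np
im=cv2.imread("pics/top0.png")
def mos(cs,h,w,s,n,fn):
    t=[]
    for x,y in cs:
        c=cv2.resize(im[y-h:y+h,x-w:x+w],None,fx=s,fy=s,interpolation=cv2.INTER_CUBIC)
        c=cv2.convertScaleAbs(c,alpha=1.5,beta=-40)
        for k in range(0,2*w,10): cv2.putText(c,str(x-w+k),(int((k+.5)*s)-8,8),0,.3,(255,255,0)); c[8:14,int((k+.5)*s)]=(255,255,0)
        for k in range(0,2*h,10): cv2.putText(c,str(y-h+k),(0,int((k+.5)*s)+12),0,.3,(0,255,255)); c[int((k+.5)*s),:6]=(0,255,255)
        c[-1]=0;c[:,-1]=0;t.append(c)
    cv2.imwrite(fn,np.vstack([np.hstack(t[i:i+n]) for i in range(0,len(t),n)]))
mos([(188,186),(325,163),(447,187),(450,273)],37,48,8.3/2,2,"pics/z1.png") if 0 else None
mos([(188,186),(325,163)],40,48,8.3,1,"pics/a.png") if 0 else None
mos([(188,186),(325,162),(447,187),(450,273)],42,46,4.3*1.6/1.6,2,"pics/z1.png")
mos([(192,275)],44,52,7,1,"pics/z2.png")
```

```text
(no output)
```

View pics/z1.png

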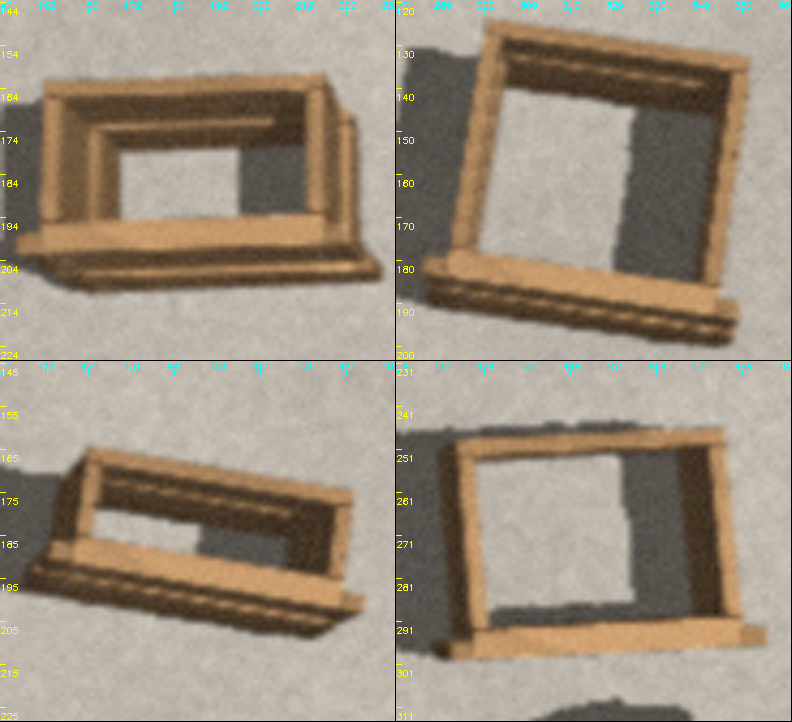

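View pics/z2.png

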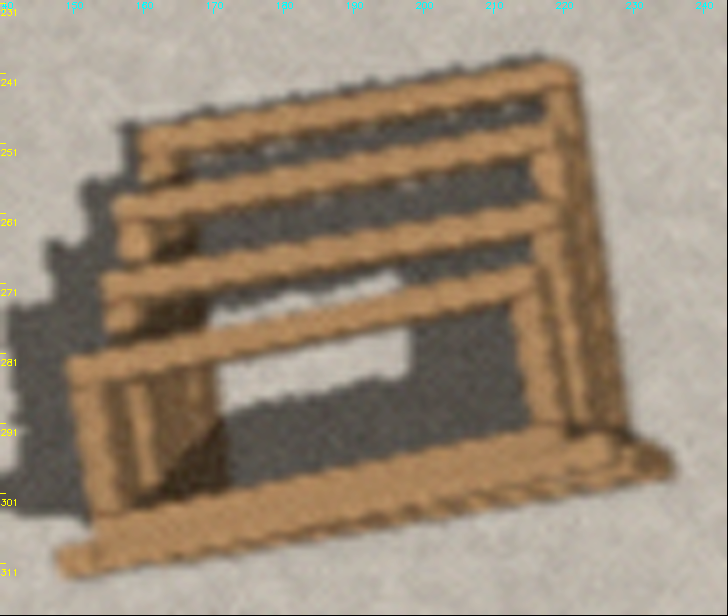

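```bash
cat > pose.py <<'E'
from h import *
def frame(d,pts,o,s,z,L):
    """pts: far-left, far-right, near-right, near-left in tile px (image top view)"""
    uv=np.array(pts,float)/s-.5+np.array(o)
    P=onplane(d,uv,z)[:,:2]; fl,fr,nr,nl=P
    n=np.linalg.norm
    print("  widths",n(fl-fr).round(4),n(nl-nr).round(4),"depths",n(fl-nl).round(4),n(fr-nr).round(4),"L",L)
    # rigid fit of true corners (frame x away, y left; top-bar middle at 0)
    M=np.array([[L-.007,.064],[L-.007,-.064],[-.007,-.064],[-.007,.064]])
    A=M-M.mean(0);B=P-P.mean(0)
    a=np.arctan2((A[:,0]*B[:,1]-A[:,1]*B[:,0]).sum(),(A*B).sum())
    c,s_=np.cos(a),np.sin(a); Rm=np.array([[c,-s_],[s_,c]])
    t=P.mean(0)-Rm@M.mean(0)
    print("  origin",t.round(4),"yaw",a.round(4),"resid mm",((P-(M@Rm.T+t))*1e3).round(1).tolist())
    return t,a
E
python3 - <<'E'
from pose import *
from station import ctrl
d=ctrl.get_image("top")
for n,p,o,s,z,L in [
 ("jumbo",[(89,22),(352,60),(320,312),(45,276)],(279,120),4.3,.075,.128),
 ("medium",[(43,90),(326,73),(327,243),(42,253)],(142,144),4.3,.1,.08),
 ("shallow",[(90,86),(352,131),(341,245),(72,203)],(401,145),4.3,.075,.058),
 ("deep",[(57,80),(329,69),(346,284),(79,296)],(404,231),4.3,.05,.104),
 ("stack",[(68,360),(535,268),(570,477),(97,567)],(140,231),7,.1,.058)]:
    print(n); frame(d,p,o,s,z,L)
E
```

```text
jumbo
  widths 0.1265 0.1297 depths 0.1258 0.1239 L 0.128
  origin [ 0.6604 -0.0121] yaw -0.1666 resid mm [[-1.6, -0.8], [-1.6, 0.7], [2.2, -0.9], [1.0, 1.0]]
medium
  widths 0.1284 0.1278 depths 0.0758 0.0793 L 0.08
  origin [0.6338 0.2547] yaw 0.0239 resid mm [[-2.4, -0.3], [-0.1, -0.6], [0.6, 0.5], [1.9, 0.4]]
shallow
  widths 0.1253 0.1273 depths 0.0575 0.0555 L 0.058
  origin [ 0.6378 -0.2685] yaw -0.1877 resid mm [[-0.4, -1.2], [-1.0, 1.7], [1.3, 0.0], [0.2, -0.5]]
deep
  widths 0.1299 0.1257 depths 0.1017 0.1014 L 0.104
  origin [ 0.4349 -0.2707] yaw 0.0216 resid mm [[-1.0, 1.2], [-1.5, -0.7], [1.1, 0.9], [1.4, -1.4]]
stack
  widths 0.1275 0.1279 depths 0.0563 0.0574 L 0.058
  origin [0.4348 0.2482] yaw 0.1671 resid mm [[-0.8, -0.5], [-0.3, 0.1], [0.3, 0.1], [0.8, 0.2]]
```

```bash
cat > go.py <<'E'
import sys
from h import *
from station import ctrl
def rel(x,y,z,psi):
    o=ctrl.get_obs(); Rc=R.from_rotvec(o["tool_rot"])
    M=np.array([[-np.sin(psi),np.cos(psi),0],[np.cos(psi),np.sin(psi),0],[0,0,-1.]])
    Rt=R.from_matrix(M)   # rows = tool axes in world; M symmetric => columns too
    return Rc.apply(np.array([x,y,z])-o["tool_pos"],inverse=True)*1e3,(Rc.inv()*Rt).as_rotvec(),o
if __name__=="__main__":
    a=[float(v) for v in sys.argv[1:]]
    for i in range(0,len(a),4):
        p,r,o=rel(*a[i:i+4]); print(p.round(1),r.round(4))
    print("t",o["t"],"tcp",o["tool_pos"].round(4))
E
python3 go.py .5 -.2 .22 .167 .4348 .2482 .2 .167
```

```text
[ 392.  -255.3   10.8] [-1.300e-03 -1.400e-03 -1.363e+00]
[ 495.4 -696.2   31.6] [-1.300e-03 -1.400e-03 -1.363e+00]
t 0.15 tcp [ 0.2287 -0.5811  0.2303]
```

```bash
python3 -m handwheel '[{"gripper":0.3,"offset":[49,-32,1],"rotation":[0,0,-0.17]},{"gripper":0.3,"offset":[98,-64,3],"rotation":[0,0,-0.34]},{"gripper":0.3,"offset":[147,-96,4],"rotation":[0,0,-0.51]},{"gripper":0.3,"offset":[196,-128,5],"rotation":[0,0,-0.68]},{"gripper":0.3,"offset":[245,-160,7],"rotation":[0,0,-0.85]},{"gripper":0.3,"offset":[294,-192,8],"rotation":[0,0,-1.02]},{"gripper":0.3,"offset":[343,-223,9],"rotation":[0,0,-1.19]},{"gripper":0.3,"offset":[392,-255,11],"rotation":[-0.001,-0.001,-1.363]}]' 40; python3 go.py .4348 .2482 .16 .167
```

```text
t: 1.15
tool_pos: [0.501, -0.1991, 0.2202]
tool_rot: [2.021, 2.404, -0.001]
contact_force: [0.1, -0.5, 0.3]
opening: 0.0298
grip_force: 0.0
[452.1  11.6  59.5] [0.0003 0.0016 0.0056]
t 1.15 tcp [ 0.501  -0.1991  0.2202]
```

```bash
python3 -m handwheel '[{"gripper":0.3,"offset":[56,1,7],"rotation":[0,0,0]},{"gripper":0.3,"offset":[113,3,15],"rotation":[0,0,0]},{"gripper":0.3,"offset":[170,4,22],"rotation":[0,0,0]},{"gripper":0.3,"offset":[226,6,30],"rotation":[0,0,0]},{"gripper":0.3,"offset":[283,7,37],"rotation":[0,0,0]},{"gripper":0.3,"offset":[340,9,45],"rotation":[0,0,0]},{"gripper":0.3,"offset":[396,10,52],"rotation":[0,0,0]},{"gripper":0.3,"offset":[452,11.6,59.5],"rotation":[0,0.001,0.004]}]'
python3 - <<'E'
from go import *
print(*rel(.4348,.2482,.078,.167))
for n in("top","side"):
    d=ctrl.get_image(n)["image"]
    cv2.imwrite(f"pics/{n}1.png",d[:,:,::-1])
a=cv2.imread("pics/top1.png")[210:340,100:300];b=cv2.imread("pics/side1.png")[290:480,250:450]
cv2.imwrite("pics/c1.png",np.hstack([cv2.resize(a,(400,260)),cv2.resize(b,(400,380))[:260] if 0 else cv2.resize(b,(400,380))[-260:]]))
E
```

```text
t: 2.15
tool_pos: [0.4359, 0.2486, 0.16]
tool_rot: [2.033, 2.395, 0.0]
contact_force: [0.4, -0.2, 0.1]
opening: 0.0302
grip_force: 0.0
[-0.15690488 -1.16003708 81.96941539] [ 0.00058598  0.00029716 -0.00392091] {'t': 2.15, 'q': array([ 3.70074109e-01, -1.93159497e-01,  1.96748192e+00, -4.18936732e-04,
        1.36675704e+00,  2.07079805e-01]), 'dq': array([ 0.89881005,  0.44307585, -0.26821494,  0.00582539, -0.17861971,
        0.92231246]), 'effort': array([ -3.7196783 , -29.88457024, -33.92222285,   0.07210932,
         0.31617042,  -0.7655989 ]), 'tool_pos': array([0.43586779, 0.2485593 , 0.15997003]), 'tool_rot': array([2.03273432e+00, 2.39453394e+00, 4.01413108e-04]), 'contact_force': array([ 0.40530577, -0.2399902 ,  0.05957007]), 'wrist_torque': array([-0.00487123, -0.02838043,  0.04446008]), 'grip_force': 0.0, 'opening': 0.030221485603229657}
```

View pics/side1.png

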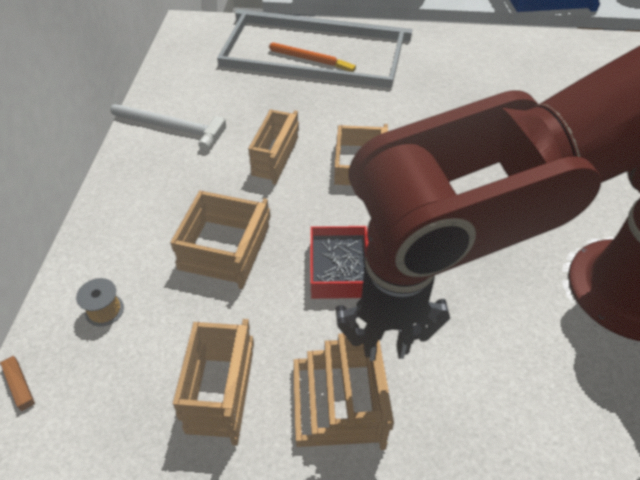

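The side view shows the fingertips at about (370,345) and (405,345), above and straddling the top bar of the top frame. I'm descending.

```bash
python3 -m handwheel '[{"gripper":0.3,"offset":[0,0,10],"rotation":[0,0,0]},{"gripper":0.3,"offset":[0,0,30],"rotation":[0,0,0]},{"gripper":0.3,"offset":[0,0,50],"rotation":[0,0,0]},{"gripper":0.3,"offset":[0,0,70],"rotation":[0,0,0]},{"gripper":0.3,"offset":[0,0,82],"rotation":[0,0,0]},{"gripper":0.3,"offset":[0,0,82],"rotation":[0,0,0]},{"gripper":1,"offset":[0,0,82],"rotation":[0,0,0]},{"gripper":1,"offset":[0,0,82],"rotation":[0,0,0]}]' 40
python3 -m handwheel '[{"gripper":1,"offset":[0,0,0],"rotation":[0,0,0]},{"gripper":1,"offset":[0,0,0],"rotation":[0,0,0]},{"gripper":1,"offset":[0,0,-2],"rotation":[0,0,0]},{"gripper":1,"offset":[0,0,-5],"rotation":[0,0,0]},{"gripper":1,"offset":[0,0,-20],"rotation":[0,0,0]},{"gripper":1,"offset":[0,0,-45],"rotation":[0,0,0]},{"gripper":1,"offset":[0,0,-70],"rotation":[0,0,0]},{"gripper":1,"offset":[0,0,-85],"rotation":[0,0,0]}]'
python3 - <<'E'
from go import *
d=ctrl.get_image("side")["image"]
cv2.imwrite("pics/s2.png",d[:,:,::-1])
E
```

```text
t: 3.25
tool_pos: [0.4373, 0.2469, 0.0792]
tool_rot: [2.033, 2.394, 0.002]
contact_force: [0.7, -0.5, 0.5]
opening: 0.0129
grip_force: 40.5
t: 4.25
tool_pos: [0.4374, 0.2471, 0.1657]
tool_rot: [2.032, 2.394, 0.004]
contact_force: [-0.1, 0.3, -0.7]
opening: 0.0129
grip_force: 40.6
```

View pics/s2.png

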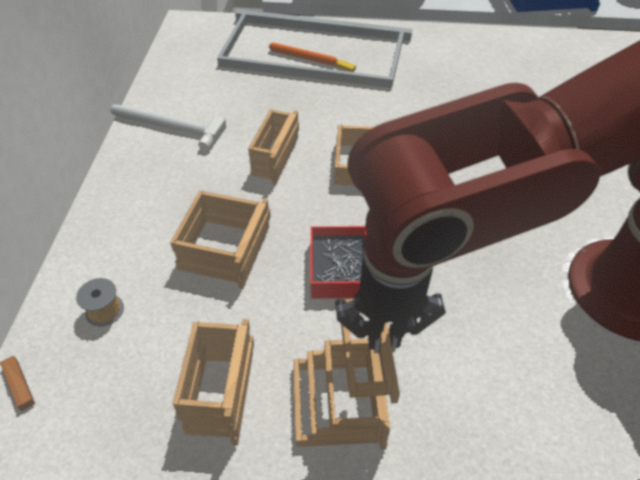

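The frame is held flat above the stack at about (370,355). Carrying it to the shallow pile.

```bash
python3 go.py .6375 -.2701 .16 -.1877 .4374 .247 .16 .167
```

```text
[-543.1  112.6    7.6] [ 0.0054 -0.0018  0.3508]
[-0.3 -0.9  7.4] [ 0.0056 -0.0009 -0.0039]
t 4.3 tcp [0.4382 0.2475 0.1674]
```

```bash
python3 -m handwheel '[{"gripper":1,"offset":[-20,4,0],"rotation":[0,0,0.01]},{"gripper":1,"offset":[-60,12,1],"rotation":[0,0,0.04]},{"gripper":1,"offset":[-108,22,1],"rotation":[0,0,0.07]},{"gripper":1,"offset":[-156,32,2],"rotation":[0,0,0.1]},{"gripper":1,"offset":[-204,42,2],"rotation":[0,0,0.13]},{"gripper":1,"offset":[-252,52,3],"rotation":[0.002,0,0.16]},{"gripper":1,"offset":[-300,62,4],"rotation":[0.003,0,0.19]},{"gripper":1,"offset":[-346,72,5],"rotation":[0.004,0,0.22]}]'
python3 go.py .6375 -.2701 .16 -.1877
```

```text
t: 5.3
tool_pos: [0.5638, -0.0845, 0.1577]
tool_rot: [-2.283, -2.154, 0.005]
contact_force: [0.3, 0.3, 0.0]
opening: 0.0133
grip_force: 40.6
[-181.    84.3   -2.6] [-0.0046  0.0007  0.1293]
t 5.3 tcp [ 0.5638 -0.0845  0.1577]
```

```bash
python3 -m handwheel '[{"gripper":1,"offset":[-45,21,0],"rotation":[0,0,0.03]},{"gripper":1,"offset":[-90,42,-1],"rotation":[0,0,0.06]},{"gripper":1,"offset":[-130,61,-2],"rotation":[0,0,0.09]},{"gripper":1,"offset":[-163,76,-2.5],"rotation":[-0.002,0,0.12]},{"gripper":1,"offset":[-181,84.3,-2.6],"rotation":[-0.004,0,0.129]},{"gripper":1,"offset":[-181,84.3,-2.6],"rotation":[-0.004,0,0.129]},{"gripper":1,"offset":[-181,84.3,-2.6],"rotation":[-0.004,0,0.129]},{"gripper":1,"offset":[-181,84.3,-2.6],"rotation":[-0.004,0,0.129]}]'
python3 - <<'E'
from go import *
print(*rel(.6375,-.2701,.081,-.1877)[:2])
d=ctrl.get_image("side")["image"]
cv2.imwrite("pics/s3.png",cv2.resize(d[60:260,200:480,::-1],(700,500),interpolation=cv2.INTER_CUBIC))
E
```

```text
t: 6.3
tool_pos: [0.6374, -0.2671, 0.1607]
tool_rot: [2.416, 2.007, -0.001]
contact_force: [-0.1, -0.2, -1.0]
opening: 0.0131
grip_force: 40.6
[-2.88180487  0.62240802 79.72437003] [-2.77905889e-05  5.72482963e-04  3.11894679e-03]
```

View pics/s3.png

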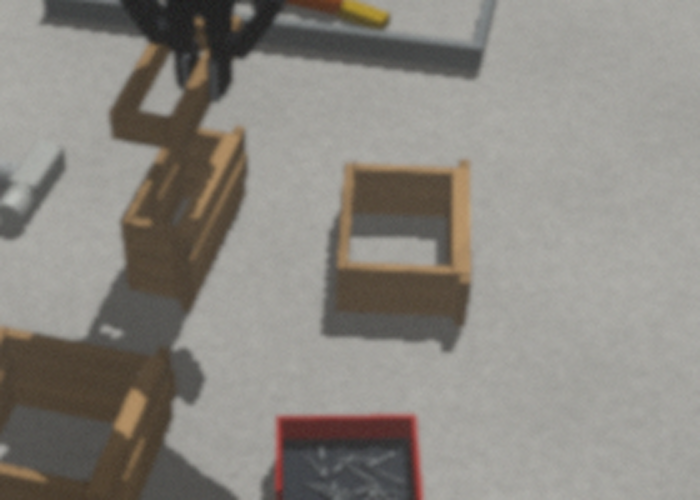

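The frame looks level above the shallow pile at (165,120) in the crop. I'm lowering it to about 1 mm above the pile and releasing.

```bash
python3 -m handwheel '[{"gripper":1,"offset":[-2.9,0.6,10],"rotation":[0,0,0.003]},{"gripper":1,"offset":[-2.9,0.6,30],"rotation":[0,0,0.003]},{"gripper":1,"offset":[-2.9,0.6,50],"rotation":[0,0,0.003]},{"gripper":1,"offset":[-2.9,0.6,65],"rotation":[0,0,0.003]},{"gripper":1,"offset":[-2.9,0.6,74],"rotation":[0,0,0.003]},{"gripper":1,"offset":[-2.9,0.6,79],"rotation":[0,0,0.003]},{"gripper":1,"offset":[-2.9,0.6,80.5],"rotation":[0,0,0.003]},{"gripper":1,"offset":[-2.9,0.6,81],"rotation":[0,0,0.003]}]'; python3 go.py .6375 -.2701 .0795 -.1877
```

```text
t: 7.35
tool_pos: [0.6381, -0.2718, 0.0805]
tool_rot: [2.42, 2.001, 0.0]
contact_force: [-0.4, 0.2, -0.2]
opening: 0.013
grip_force: 40.6
[ 1.5 -0.9  1. ] [ 0.0015  0.0013 -0.0014]
t 7.35 tcp [ 0.6381 -0.2718  0.0805]
```

```bash
python3 -m handwheel '[{"gripper":1,"offset":[1,-0.5,0.7],"rotation":[0,0,0]},{"gripper":1,"offset":[1,-0.5,1],"rotation":[0,0,0]},{"gripper":1,"offset":[1,-0.5,1],"rotation":[0,0,0]},{"gripper":0.3,"offset":[1,-0.5,1],"rotation":[0,0,0]},{"gripper":0.3,"offset":[1,-0.5,1],"rotation":[0,0,0]},{"gripper":0.3,"offset":[1,-0.5,1],"rotation":[0,0,0]},{"gripper":0.3,"offset":[1,-0.5,1],"rotation":[0,0,0]},{"gripper":0.3,"offset":[1,-0.5,-5],"rotation":[0,0,0]}]'
python3 -m handwheel '[{"gripper":0.3,"offset":[0,0,-20],"rotation":[0,0,0]},{"gripper":0.3,"offset":[0,0,-50],"rotation":[0,0,0]},{"gripper":0.3,"offset":[0,0,-80],"rotation":[0,0,0]},{"gripper":0.3,"offset":[0,0,-90],"rotation":[0,0,0]},{"gripper":0.3,"offset":[20,-5,-90],"rotation":[0,0,0]},{"gripper":0.3,"offset":[70,-20,-90],"rotation":[0,0,0]},{"gripper":0.3,"offset":[130,-35,-90],"rotation":[0,0,0]},{"gripper":0.3,"offset":[190,-55,-90],"rotation":[0,0,0]}]'
cat > shot.py <<'E'
import sys
from go import *
# shot.py out scale ncols  then x,y,w,h crops (top view, half sizes)
d=ctrl.get_image("top")
im=cv2.cvtColor(d["image"],cv2.COLOR_RGB2BGR); s=float(sys.argv[2]); t=[]
for a in sys.argv[3:]:
    x,y,w,h=map(int,a.split(","))
    c=cv2.resize(im[y-h:y+h,x-w:x+w],None,fx=s,fy=s,interpolation=cv2.INTER_CUBIC)
    t.append(cv2.convertScaleAbs(c,alpha=1.5,beta=-40))
cv2.imwrite("pics/"+sys.argv[1],np.hstack(t))
E
python3 shot.py p1.png 4.3 447,187,40,44 192,275,52,44; python3 go.py
```

```text
t: 8.35
tool_pos: [0.6369, -0.2702, 0.0842]
tool_rot: [-2.421, -2.002, 0.002]
contact_force: [0.3, 0.2, 0.0]
opening: 0.0302
grip_force: 0.0
t: 9.35
tool_pos: [0.6175, -0.071, 0.1724]
tool_rot: [-2.419, -2.001, 0.003]
contact_force: [0.2, -0.1, -0.2]
opening: 0.0298
grip_force: 0.0Traceback (most recent call last):
  File "go.py", line 13, in <module>
    print("t",o["t"],"tcp",o["tool_pos"].round(4))
              ^
NameError: name 'o' is not defined
```

View pics/p1.png

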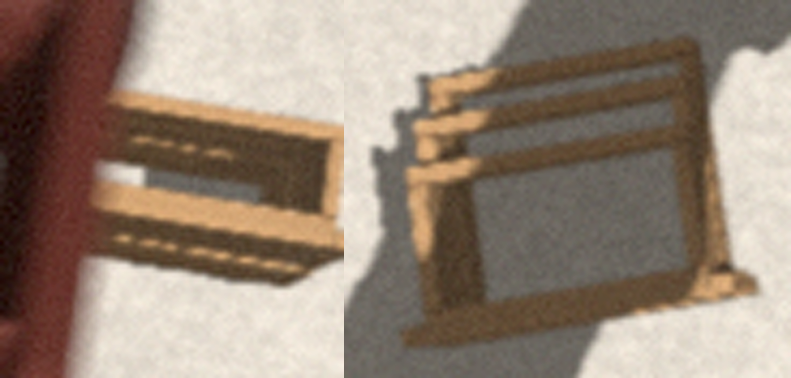

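The shallow frame lies on its pile with its bars parallel to those beneath. The stack's medium frame corners are visible in the right-hand tile.

Run:
```python
from pose import *
from station import ctrl
d=ctrl.get_image("top")
frame(d,[(64,174),(344,124),(363,292),(86,341)],(140,231),4.3,.075,.08)
from go import rel
print(*rel(.4348,.2482,.13,.167)[:2],rel(0,0,0,0)[2]["tool_pos"])
```

```text
widths 0.1281 0.1253 depths 0.0761 0.0768 L 0.08
  origin [0.4353 0.2453] yaw 0.1471 resid mm [[-2.2, -0.8], [-1.2, -0.8], [1.7, 2.2], [1.7, -0.6]]
[ 277.26051004 -235.99242906   43.6849748 ] [-0.00406212 -0.00219044 -0.34916981] [ 0.6168306  -0.06732104  0.1722555 ]
```

```bash
python3 -c "
from go import rel
print(*rel(.435,.246,.13,.157)[:2])"
python3 -m handwheel '[{"gripper":0.3,"offset":[35,-29,5],"rotation":[0,0,-0.04]},{"gripper":0.3,"offset":[75,-64,11],"rotation":[0,0,-0.09]},{"gripper":0.3,"offset":[115,-98,18],"rotation":[0,0,-0.14]},{"gripper":0.3,"offset":[155,-132,25],"rotation":[0,0,-0.19]},{"gripper":0.3,"offset":[195,-166,31],"rotation":[0,0,-0.24]},{"gripper":0.3,"offset":[230,-197,37],"rotation":[-0.002,-0.001,-0.29]},{"gripper":0.3,"offset":[260,-222,42],"rotation":[-0.004,-0.002,-0.32]},{"gripper":0.3,"offset":[275,-236,44],"rotation":[-0.004,-0.002,-0.339]}]'
python3 shot.py p2.png 5.5 190,275,52,44; python3 go.py .435 .246 .054 .157
```

```text
[ 275.13315086 -235.39718893   43.67930802] [-0.00407185 -0.00216947 -0.33916982]
t: 10.45
tool_pos: [0.4364, 0.2414, 0.1282]
tool_rot: [2.043, 2.382, -0.004]
contact_force: [0.0, -1.1, 0.5]
opening: 0.0299
grip_force: 0.0
[ 3.8  0.1 74. ] [-0.0007  0.0028 -0.0031]
t 10.5 tcp [0.4355 0.2425 0.128 ]
```

View pics/p2.png

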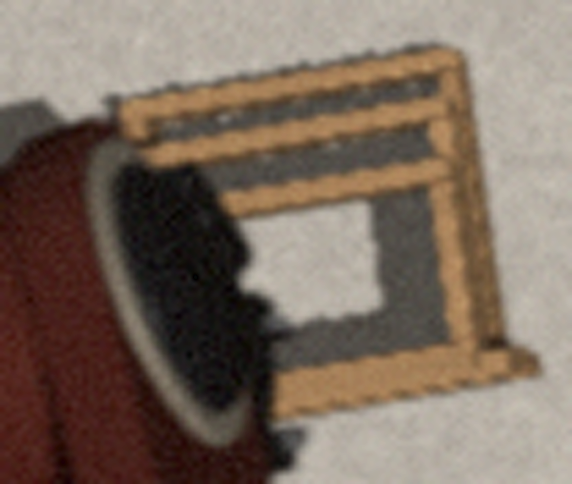

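The right half of the medium frame is unshadowed: far-right corner (449,158), near-right body corner (476,383).

Run:
```python
from go import *
d=ctrl.get_image("top")
P=onplane(d,np.array([(449,158),(476,383),(275,418),(235,193)])/5.5-.5+np.array([138,231]),.075)[:,:2]
ang=lambda v:np.arctan2(v[1],v[0])
print(np.linalg.norm(P[0]-P[1]),ang(P[0]-P[1]),ang(P[2]-P[1])-np.pi/2,ang(P[3]-P[0])-np.pi/2)
a=.163;ux=np.array([np.cos(a),np.sin(a)]);uy=np.array([-ux[1],ux[0]])
print(P[1]+.007*ux+.064*uy, P[0]-.073*ux+.064*uy)
```

```text
0.08047574521927894 0.12146200704940274 0.1471390606275904 0.14008043500397505
[0.43259304 0.24715278] [0.43353629 0.24392117]
```

```bash
python3 -m handwheel '[{"gripper":0.3,"offset":[3.2,-1,5],"rotation":[0,0.002,0.005]},{"gripper":0.3,"offset":[3.2,-1,20],"rotation":[0,0.002,0.005]},{"gripper":0.3,"offset":[3.2,-1,40],"rotation":[0,0.002,0.005]},{"gripper":0.3,"offset":[3.2,-1,60],"rotation":[0,0.002,0.005]},{"gripper":0.3,"offset":[3.2,-1,74],"rotation":[0,0.002,0.005]},{"gripper":0.3,"offset":[3.2,-1,74],"rotation":[0,0.002,0.005]},{"gripper":1,"offset":[3.2,-1,74],"rotation":[0,0.002,0.005]},{"gripper":1,"offset":[3.2,-1,74],"rotation":[0,0.002,0.005]}]' 40
python3 -m handwheel '[{"gripper":1,"offset":[0,0,0],"rotation":[0,0,0]},{"gripper":1,"offset":[0,0,0],"rotation":[0,0,0]},{"gripper":1,"offset":[0,0,-2],"rotation":[0,0,0]},{"gripper":1,"offset":[0,0,-10],"rotation":[0,0,0]},{"gripper":1,"offset":[0,0,-35],"rotation":[0,0,0]},{"gripper":1,"offset":[0,0,-65],"rotation":[0,0,0]},{"gripper":1,"offset":[0,0,-95],"rotation":[0,0,0]},{"gripper":1,"offset":[0,0,-115],"rotation":[0,0,0]}]'
python3 go.py .6338 .2547 .17 .0239
```

```text
t: 11.55
tool_pos: [0.4386, 0.2433, 0.0572]
tool_rot: [2.052, 2.373, 0.005]
contact_force: [-0.4, 0.2, -0.2]
opening: 0.0126
grip_force: 41.5
t: 12.55
tool_pos: [0.438, 0.2434, 0.1734]
tool_rot: [2.052, 2.373, 0.006]
contact_force: [-0.1, -0.4, -0.3]
opening: 0.0131
grip_force: 41.5
[-17.2 195.4   4.6] [0.0061 0.0007 0.1211]
t 12.55 tcp [0.438  0.2434 0.1734]
```

```bash
python3 -m handwheel '[{"gripper":1,"offset":[-2,15,0],"rotation":[0,0,0.01]},{"gripper":1,"offset":[-5,50,1],"rotation":[0,0,0.03]},{"gripper":1,"offset":[-9,95,2],"rotation":[0.001,0,0.06]},{"gripper":1,"offset":[-14,140,3],"rotation":[0.003,0,0.09]},{"gripper":1,"offset":[-18,175,4],"rotation":[0.005,0,0.11]},{"gripper":1,"offset":[-20,195.4,4.6],"rotation":[0.006,0.001,0.121]},{"gripper":1,"offset":[-20,195.4,4.6],"rotation":[0.006,0.001,0.121]},{"gripper":1,"offset":[-20,195.4,4.6],"rotation":[0.006,0.001,0.121]}]'
python3 go.py .6338 .252 .107 .0239
```

```text
t: 13.55
tool_pos: [0.6329, 0.2514, 0.1658]
tool_rot: [-2.193, -2.246, 0.006]
contact_force: [-0.5, 0.9, -0.3]
opening: 0.0134
grip_force: 41.5
[ 0.6  1.2 58.8] [-0.0047  0.001   0.0001]
t 13.55 tcp [0.6329 0.2514 0.1658]
```

```bash
python3 -m handwheel '[{"gripper":1,"offset":[0.6,1,10],"rotation":[-0.004,0.001,0]},{"gripper":1,"offset":[0.6,1,25],"rotation":[-0.004,0.001,0]},{"gripper":1,"offset":[0.6,1,40],"rotation":[-0.004,0.001,0]},{"gripper":1,"offset":[0.6,1,50],"rotation":[-0.004,0.001,0]},{"gripper":1,"offset":[0.6,1,55],"rotation":[-0.004,0.001,0]},{"gripper":1,"offset":[0.6,1,57],"rotation":[-0.004,0.001,0]},{"gripper":1,"offset":[0.6,1,57],"rotation":[-0.004,0.001,0]},{"gripper":1,"offset":[0.6,1,57],"rotation":[-0.004,0.001,0]}]'
python3 go.py .6338 .252 .1075 .0239
```

```text
t: 14.55
tool_pos: [0.635, 0.2523, 0.1111]
tool_rot: [2.194, 2.247, 0.004]
contact_force: [-0.6, -1.0, -0.5]
opening: 0.0129
grip_force: 41.5
[-0.3 -1.2  3.6] [ 0.0029 -0.0008  0.0001]
t 14.55 tcp [0.635  0.2523 0.1111]
```

```bash
python3 -m handwheel '[{"gripper":1,"offset":[0,-0.7,2],"rotation":[0.001,0,0]},{"gripper":1,"offset":[0,-0.7,3],"rotation":[0.001,0,0]},{"gripper":1,"offset":[0,-0.7,3.2],"rotation":[0.001,0,0]},{"gripper":1,"offset":[0,-0.7,3.2],"rotation":[0.001,0,0]},{"gripper":0.3,"offset":[0,-0.7,3.2],"rotation":[0.001,0,0]},{"gripper":0.3,"offset":[0,-0.7,3.2],"rotation":[0.001,0,0]},{"gripper":0.3,"offset":[0,-0.7,3.2],"rotation":[0.001,0,0]},{"gripper":0.3,"offset":[0,-0.7,3.2],"rotation":[0.001,0,0]}]'
python3 -m handwheel '[{"gripper":0.3,"offset":[0,0,-5],"rotation":[0,0,0]},{"gripper":0.3,"offset":[0,0,-30],"rotation":[0,0,0]},{"gripper":0.3,"offset":[0,0,-60],"rotation":[0,0,0]},{"gripper":0.3,"offset":[-10,-10,-75],"rotation":[0,0,0]},{"gripper":0.3,"offset":[-60,-40,-75],"rotation":[0,0,0]},{"gripper":0.3,"offset":[-115,-65,-75],"rotation":[0,0,0]},{"gripper":0.3,"offset":[-165,-90,-75],"rotation":[0,0,0]},{"gripper":0.3,"offset":[-210,-110,-75],"rotation":[0,0,0]}]'
python3 shot.py p3.png 4.3 188,186,46,42 192,275,46,42; python3 go.py .4335 .2455 .1 .15
```

```text
t: 15.55
tool_pos: [0.6339, 0.2522, 0.1072]
tool_rot: [2.194, 2.248, 0.002]
contact_force: [0.6, -0.9, -0.4]
opening: 0.0294
grip_force: 0.0
t: 16.55
tool_pos: [0.528, 0.038, 0.1826]
tool_rot: [2.194, 2.247, 0.002]
contact_force: [0.2, -0.1, -0.2]
opening: 0.03
grip_force: 0.0
[213.6 -88.5  81.5] [-0.0007  0.0035 -0.1292]
t 16.6 tcp [0.5264 0.034  0.1822]
```

View pics/p3.png

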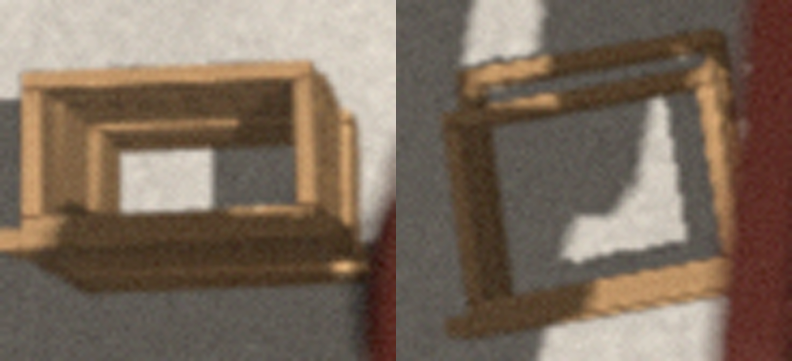

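Run:
```python
from pose import *
from station import ctrl
d=ctrl.get_image("top")
def far(pts,o,s,z,L):
    P=onplane(d,np.array(pts)/s-.5+np.array(o),z)[:,:2]; v=P[0]-P[1]; a=np.arctan2(v[1],v[0])-np.pi/2
    print(np.linalg.norm(v),a,P.mean(0)-(L-.007)*np.array([np.cos(a),np.sin(a)]))
far([(22,74),(314,62)],(142,144),4.3,.125,.08)
far([(47,118),(322,67)],(146,233),4.3,.05,.104)
frame(d,[(47,118),(322,67),(347,286),(76,334)],(146,233),4.3,.05,.104)
```

```text
0.1287752653768662 0.022291093296456177 [0.63101885 0.25486627]
0.12991993031462196 0.1625944188225248 [0.4347268  0.24352749]
  widths 0.1299 0.126 depths 0.1016 0.1033 L 0.104
  origin [0.4352 0.2458] yaw 0.1475 resid mm [[-1.8, -0.0], [0.4, -1.6], [0.7, 1.8], [0.7, -0.2]]
```

Medium measures within 3 mm of its pile. Deep frame: origin (0.435, 0.245), yaw 0.15.

```bash
python3 go.py .4355 .245 .1 .15; python3 -m handwheel '[{"gripper":0.3,"offset":[30,-13,10],"rotation":[0,0,-0.02]},{"gripper":0.3,"offset":[80,-33,30],"rotation":[0,0,-0.05]},{"gripper":0.3,"offset":[130,-54,50],"rotation":[0,0,-0.08]},{"gripper":0.3,"offset":[175,-73,68],"rotation":[0,0.002,-0.11]},{"gripper":0.3,"offset":[205,-84,78],"rotation":[0,0.0035,-0.129]},{"gripper":0.3,"offset":[213,-87,81],"rotation":[0,0.0035,-0.129]},{"gripper":0.3,"offset":[213,-87,81],"rotation":[0,0.0035,-0.129]},{"gripper":0.3,"offset":[213,-87,81],"rotation":[0,0.0035,-0.129]}]'
python3 go.py .436 .245 .03 .15
```

```text
[210.5 -88.1  82.1] [ 0.001   0.0008 -0.1305]
t 16.65 tcp [0.5276 0.0363 0.1824]
t: 17.65
tool_pos: [0.4377, 0.25, 0.1017]
tool_rot: [-2.046, -2.383, -0.007]
contact_force: [-0.5, 0.1, -0.2]
opening: 0.0301
grip_force: 0.0
[-4.9 -2.6 71.7] [ 0.0023 -0.0038  0.0019]
t 17.65 tcp [0.4377 0.25   0.1017]
```

```bash
python3 -m handwheel '[{"gripper":0.3,"offset":[-3.5,-2,10],"rotation":[0.001,-0.002,0.001]},{"gripper":0.3,"offset":[-3.5,-2,30],"rotation":[0.001,-0.002,0.001]},{"gripper":0.3,"offset":[-3.5,-2,50],"rotation":[0.001,-0.002,0.001]},{"gripper":0.3,"offset":[-3.5,-2,66],"rotation":[0.001,-0.002,0.001]},{"gripper":0.3,"offset":[-3.5,-2,71],"rotation":[0.001,-0.002,0.001]},{"gripper":0.3,"offset":[-3.5,-2,71],"rotation":[0.001,-0.002,0.001]},{"gripper":1,"offset":[-3.5,-2,71],"rotation":[0.001,-0.002,0.001]},{"gripper":1,"offset":[-3.5,-2,71],"rotation":[0.001,-0.002,0.001]}]' 40
python3 -m handwheel '[{"gripper":1,"offset":[0,0,0],"rotation":[0,0,0]},{"gripper":1,"offset":[0,0,0],"rotation":[0,0,0]},{"gripper":1,"offset":[0,0,-2],"rotation":[0,0,0]},{"gripper":1,"offset":[0,0,-10],"rotation":[0,0,0]},{"gripper":1,"offset":[0,0,-35],"rotation":[0,0,0]},{"gripper":1,"offset":[0,0,-65],"rotation":[0,0,0]},{"gripper":1,"offset":[0,0,-95],"rotation":[0,0,0]},{"gripper":1,"offset":[0,0,-125],"rotation":[0,0,0]}]'
python3 go.py .4349 -.2707 .15 .0216
```

```text
t: 18.65
tool_pos: [0.4362, 0.2473, 0.031]
tool_rot: [-2.046, -2.383, -0.005]
contact_force: [-0.4, -0.0, 0.1]
opening: 0.0136
grip_force: 39.8
t: 19.65
tool_pos: [0.4351, 0.2466, 0.1559]
tool_rot: [-2.045, -2.382, -0.001]
contact_force: [-0.2, 0.3, -0.3]
opening: 0.0127
grip_force: 39.6
[-511.3  -78.5    5.1] [-0.0005 -0.0018  0.1304]
t 19.65 tcp [0.4351 0.2466 0.1559]
```

```bash
python3 -m handwheel '[{"gripper":1,"offset":[-15,-2,0],"rotation":[0,0,0.01]},{"gripper":1,"offset":[-50,-8,0],"rotation":[0,0,0.02]},{"gripper":1,"offset":[-95,-15,0],"rotation":[0,0,0.03]},{"gripper":1,"offset":[-145,-22,1],"rotation":[0,0,0.04]},{"gripper":1,"offset":[-195,-30,2],"rotation":[0,0,0.05]},{"gripper":1,"offset":[-245,-38,3],"rotation":[0,0,0.06]},{"gripper":1,"offset":[-295,-45,4],"rotation":[0,0,0.07]},{"gripper":1,"offset":[-340,-52,5],"rotation":[0,0,0.08]}]'
python3 go.py .4349 -.2689 .15 .0216
```

```text
t: 20.65
tool_pos: [0.4339, -0.0991, 0.1476]
tool_rot: [-2.14, -2.296, -0.0]
contact_force: [0.5, 0.3, -0.9]
opening: 0.0128
grip_force: 39.6
[-169.4  -11.    -2.8] [-0.0023 -0.0026  0.0487]
t 20.65 tcp [ 0.4339 -0.0991  0.1476]
```

```bash
python3 -m handwheel '[{"gripper":1,"offset":[-45,-3,-1],"rotation":[0,0,0.01]},{"gripper":1,"offset":[-90,-6,-1],"rotation":[0,0,0.02]},{"gripper":1,"offset":[-130,-8,-2],"rotation":[0,0,0.03]},{"gripper":1,"offset":[-155,-10,-2],"rotation":[-0.001,-0.001,0.04]},{"gripper":1,"offset":[-168,-11,-2.5],"rotation":[-0.002,-0.002,0.048]},{"gripper":1,"offset":[-168,-11,-2.5],"rotation":[-0.002,-0.002,0.048]},{"gripper":1,"offset":[-168,-11,-2.5],"rotation":[-0.002,-0.002,0.048]},{"gripper":1,"offset":[-168,-11,-2.5],"rotation":[-0.002,-0.002,0.048]}]'
python3 go.py .4349 -.2689 .057 .0216
```

```text
t: 21.65
tool_pos: [0.4367, -0.2646, 0.1514]
tool_rot: [2.192, 2.249, 0.002]
contact_force: [0.2, -0.6, -0.7]
opening: 0.0129
grip_force: 39.6
[-4.2 -2.1 94.4] [ 0.0017 -0.0002  0.0037]
t 21.65 tcp [ 0.4367 -0.2646  0.1514]
```

```bash
python3 -m handwheel '[{"gripper":1,"offset":[-3,-1.5,15],"rotation":[0.001,0,0.003]},{"gripper":1,"offset":[-3,-1.5,40],"rotation":[0.001,0,0.003]},{"gripper":1,"offset":[-3,-1.5,65],"rotation":[0.001,0,0.003]},{"gripper":1,"offset":[-3,-1.5,82],"rotation":[0.001,0,0.003]},{"gripper":1,"offset":[-3,-1.5,90],"rotation":[0.001,0,0.003]},{"gripper":1,"offset":[-3,-1.5,92],"rotation":[0.001,0,0.003]},{"gripper":1,"offset":[-3,-1.5,92],"rotation":[0.001,0,0.003]},{"gripper":1,"offset":[-3,-1.5,92],"rotation":[0.001,0,0.003]}]'
python3 go.py .4349 -.2689 .0565 .0216
```

```text
t: 22.65
tool_pos: [0.436, -0.2691, 0.0605]
tool_rot: [2.196, 2.243, 0.001]
contact_force: [0.7, 0.8, -0.5]
opening: 0.0131
grip_force: 39.6
[ 0.2 -1.1  4. ] [ 0.0022  0.0013 -0.0006]
t 22.65 tcp [ 0.436  -0.2691  0.0605]
```

```bash
python3 -m handwheel '[{"gripper":1,"offset":[0,-0.7,2],"rotation":[0.001,0,0]},{"gripper":1,"offset":[0,-0.7,3],"rotation":[0.001,0,0]},{"gripper":1,"offset":[0,-0.7,3.7],"rotation":[0.001,0,0]},{"gripper":1,"offset":[0,-0.7,3.7],"rotation":[0.001,0,0]},{"gripper":0.3,"offset":[0,-0.7,3.7],"rotation":[0.001,0,0]},{"gripper":0.3,"offset":[0,-0.7,3.7],"rotation":[0.001,0,0]},{"gripper":0.3,"offset":[0,-0.7,3.7],"rotation":[0.001,0,0]},{"gripper":0.3,"offset":[0,-0.7,3.7],"rotation":[0.001,0,0]}]'
python3 -m handwheel '[{"gripper":0.3,"offset":[0,0,-5],"rotation":[0,0,0]},{"gripper":0.3,"offset":[0,0,-30],"rotation":[0,0,0]},{"gripper":0.3,"offset":[0,0,-60],"rotation":[0,0,0]},{"gripper":0.3,"offset":[0,0,-95],"rotation":[0,0,0]},{"gripper":0.3,"offset":[40,0,-105],"rotation":[0,0,0]},{"gripper":0.3,"offset":[95,0,-105],"rotation":[0,0,0]},{"gripper":0.3,"offset":[140,0,-105],"rotation":[0,0,0]},{"gripper":0.3,"offset":[140,0,-105],"rotation":[0,0,0]}]'
python3 shot.py p4.png 4.3 450,273,46,42 192,275,46,42; python3 go.py .436 .245 .1 .15
```

```text
t: 23.65
tool_pos: [0.4347, -0.2686, 0.0558]
tool_rot: [-2.198, -2.245, 0.0]
contact_force: [0.2, 0.5, -0.2]
opening: 0.0295
grip_force: 0.0
t: 24.65
tool_pos: [0.4316, -0.1264, 0.1611]
tool_rot: [2.193, 2.249, 0.0]
contact_force: [0.2, -0.3, -0.9]
opening: 0.0301
grip_force: 0.0
[372.7  12.8  60.9] [ 0.0006  0.001  -0.1265]
t 24.7 tcp [ 0.4319 -0.1278  0.1612]
```

View pics/p4.png

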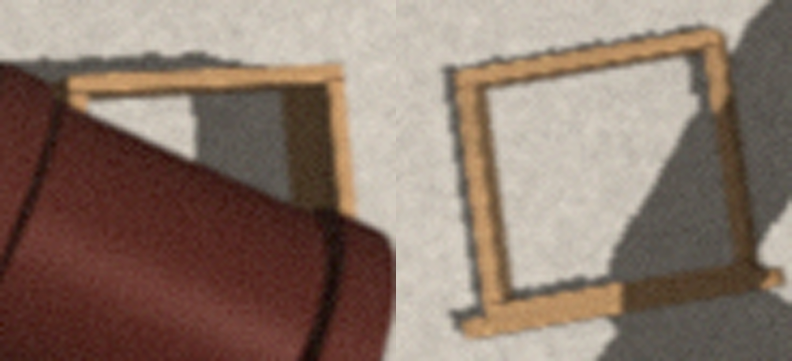

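The far edge of the deep frame lines up with its pile. Jumbo corners in the right-hand tile: (62,74), (323,30), near-left (89,331), near-right (358,287).

Run:
```python
from pose import *
from station import ctrl
d=ctrl.get_image("top")
frame(d,[(62,74),(323,30),(358,287),(89,331)],(146,233),4.3,.025,.128)
P=onplane(d,np.array([(68,79),(343,66)])/4.3-.5+np.array([404,231]),.075)[:,:2]; v=P[0]-P[1]; a=np.arctan2(v[1],v[0])-np.pi/2
print(np.linalg.norm(v),a,P.mean(0)-.097*np.array([np.cos(a),np.sin(a)]))
from go import rel
print(*rel(.4355,.245,.1,.15)[:2])
```

```text
widths 0.1267 0.1283 depths 0.1239 0.1251 L 0.128
  origin [0.4346 0.2465] yaw 0.1357 resid mm [[-2.3, -1.3], [-1.1, 0.1], [1.8, 0.5], [1.6, 0.8]]
0.1278721572359515 0.023852505533961343 [ 0.43169399 -0.26883445]
[373.5451878   11.702411    60.89802894] [ 0.00055666  0.00101668 -0.12804872]
```

```bash
python3 -m handwheel '[{"gripper":0.3,"offset":[40,1,5],"rotation":[0,0,-0.01]},{"gripper":0.3,"offset":[95,3,12],"rotation":[0,0,-0.03]},{"gripper":0.3,"offset":[150,5,22],"rotation":[0,0,-0.05]},{"gripper":0.3,"offset":[205,7,32],"rotation":[0,0,-0.07]},{"gripper":0.3,"offset":[260,9,42],"rotation":[0,0,-0.09]},{"gripper":0.3,"offset":[312,10,52],"rotation":[0,0.001,-0.11]},{"gripper":0.3,"offset":[355,11.5,59],"rotation":[0,0.001,-0.12]},{"gripper":0.3,"offset":[374,11.7,61],"rotation":[0,0.001,-0.12]}]'
python3 go.py .4355 .2465 .009 .142
```

```text
t: 25.75
tool_pos: [0.4361, 0.2463, 0.0993]
tool_rot: [-2.058, -2.372, 0.001]
contact_force: [0.9, -0.4, -0.0]
opening: 0.0295
grip_force: 0.0
[ 0.2 -0.4 90.3] [-0.001  -0.0004 -0.0005]
t 25.75 tcp [0.4361 0.2463 0.0993]
```

```bash
python3 -m handwheel '[{"gripper":0.3,"offset":[0,0,15],"rotation":[0,0,0]},{"gripper":0.3,"offset":[0,0,40],"rotation":[0,0,0]},{"gripper":0.3,"offset":[0,0,65],"rotation":[0,0,0]},{"gripper":0.3,"offset":[0,0,82],"rotation":[0,0,0]},{"gripper":0.3,"offset":[0,0,88],"rotation":[0,0,0]},{"gripper":0.3,"offset":[0,0,89],"rotation":[0,0,0]},{"gripper":1,"offset":[0,0,89],"rotation":[0,0,0]},{"gripper":1,"offset":[0,0,89],"rotation":[0,0,0]}]' 40
python3 -m handwheel '[{"gripper":1,"offset":[0,0,0],"rotation":[0,0,0]},{"gripper":1,"offset":[0,0,0],"rotation":[0,0,0]},{"gripper":1,"offset":[0,0,-2],"rotation":[0,0,0]},{"gripper":1,"offset":[0,0,-10],"rotation":[0,0,0]},{"gripper":1,"offset":[0,0,-40],"rotation":[0,0,0]},{"gripper":1,"offset":[0,0,-80],"rotation":[0,0,0]},{"gripper":1,"offset":[0,0,-120],"rotation":[0,0,0]},{"gripper":1,"offset":[0,0,-150],"rotation":[0,0,0]}]'
python3 go.py .6608 -.0121 .15 -.1666
```

```text
t: 26.75
tool_pos: [0.4364, 0.2459, 0.0118]
tool_rot: [2.059, 2.372, 0.004]
contact_force: [-0.2, -0.3, 0.8]
opening: 0.0129
grip_force: 41.7
t: 27.75
tool_pos: [0.4358, 0.2456, 0.1629]
tool_rot: [-2.059, -2.372, -0.003]
contact_force: [-0.5, 0.5, -0.3]
opening: 0.0126
grip_force: 41.5
[-286.8  186.5   12.8] [ 0.0013 -0.0016  0.3077]
t 27.75 tcp [0.4358 0.2456 0.1629]
```

```bash
python3 -m handwheel '[{"gripper":1,"offset":[-20,13,0],"rotation":[0,0,0.02]},{"gripper":1,"offset":[-60,39,0],"rotation":[0,0,0.06]},{"gripper":1,"offset":[-105,68,0],"rotation":[0,0,0.11]},{"gripper":1,"offset":[-150,98,0],"rotation":[0,0,0.16]},{"gripper":1,"offset":[-195,127,0],"rotation":[0,0,0.21]},{"gripper":1,"offset":[-240,156,0],"rotation":[0,0,0.26]},{"gripper":1,"offset":[-275,179,0],"rotation":[0,-0.001,0.3]},{"gripper":1,"offset":[-287.5,186.5,0],"rotation":[0.001,-0.001,0.308]}]'
python3 -m handwheel '[{"gripper":1,"offset":[0,0,0],"rotation":[0,0,0]},{"gripper":1,"offset":[0,0,0],"rotation":[0,0,0]},{"gripper":1,"offset":[0,0,10],"rotation":[0,0,0]},{"gripper":1,"offset":[0,0,25],"rotation":[0,0,0]},{"gripper":1,"offset":[0,0,40],"rotation":[0,0,0]},{"gripper":1,"offset":[0,0,50],"rotation":[0,0,0]},{"gripper":1,"offset":[0,0,55],"rotation":[0,0,0]},{"gripper":1,"offset":[0,0,55],"rotation":[0,0,0]}]'
python3 go.py .6608 -.0128 .0865 -.1666
```

```text
t: 28.75
tool_pos: [0.6614, -0.0148, 0.1602]
tool_rot: [-2.4, -2.025, 0.002]
contact_force: [-0.0, 0.2, -0.5]
opening: 0.013
grip_force: 41.5
t: 29.75
tool_pos: [0.6604, -0.013, 0.105]
tool_rot: [-2.398, -2.028, 0.002]
contact_force: [0.0, 0.6, 0.3]
opening: 0.0131
grip_force: 41.5
[ 0.2  0.4 18.5] [-0.0019  0.0003 -0.0005]
t 29.75 tcp [ 0.6604 -0.013   0.105 ]
```

```bash
python3 -m handwheel '[{"gripper":1,"offset":[0,0,8],"rotation":[-0.001,0,0]},{"gripper":1,"offset":[0,0,14],"rotation":[-0.001,0,0]},{"gripper":1,"offset":[0,0,17],"rotation":[-0.001,0,0]},{"gripper":1,"offset":[0,0,18],"rotation":[-0.001,0,0]},{"gripper":1,"offset":[0,0,18],"rotation":[-0.001,0,0]},{"gripper":1,"offset":[0,0,18],"rotation":[-0.001,0,0]},{"gripper":0.3,"offset":[0,0,18],"rotation":[-0.001,0,0]},{"gripper":0.3,"offset":[0,0,18],"rotation":[-0.001,0,0]}]'
python3 -m handwheel '[{"gripper":0.3,"offset":[0,0,0],"rotation":[0,0,0]},{"gripper":0.3,"offset":[0,0,0],"rotation":[0,0,0]},{"gripper":0.3,"offset":[0,0,-5],"rotation":[0,0,0]},{"gripper":0.3,"offset":[0,0,-30],"rotation":[0,0,0]},{"gripper":0.3,"offset":[0,0,-70],"rotation":[0,0,0]},{"gripper":0.3,"offset":[0,-40,-110],"rotation":[0,0,0]},{"gripper":0.3,"offset":[0,-80,-130],"rotation":[0,0,0]},{"gripper":0.3,"offset":[0,-140,-130],"rotation":[0,0,0]}]'
python3 -m handwheel '[{"gripper":0.3,"offset":[0,-40,0],"rotation":[0,0,0]},{"gripper":0.3,"offset":[0,-80,0],"rotation":[0,0,0]},{"gripper":0.3,"offset":[0,-100,0],"rotation":[0,0,0]},{"gripper":0.3,"offset":[0,-110,0],"rotation":[0,0,0]},{"gripper":0.3,"offset":[0,-110,0],"rotation":[0,0,0]},{"gripper":0.3,"offset":[0,-110,0],"rotation":[0,0,0]},{"gripper":0.3,"offset":[0,-110,0],"rotation":[0,0,0]},{"gripper":0.3,"offset":[0,-110,0],"rotation":[0,0,0]}]'
python3 - <<'E'
from go import *
for n in("top","side"): cv2.imwrite(f"pics/{n}9.png",ctrl.get_image(n)["image"][:,:,::-1])
a=cv2.imread("pics/top9.png")[100:320,120:500];b=cv2.imread("pics/side9.png")[80:480,160:460]
cv2.imwrite("pics/end.png",np.hstack([cv2.resize(a,(440,255)),cv2.resize(b,(350,467))[:255]]) if 0 else np.hstack([cv2.copyMakeBorder(cv2.resize(a,(440,255)),0,225,0,0,0),cv2.resize(b,(360,480))]))
E
```

```text
t: 30.75
tool_pos: [0.6608, -0.013, 0.0878]
tool_rot: [2.399, 2.028, -0.0]
contact_force: [0.0, -0.2, -0.7]
opening: 0.0299
grip_force: 0.0
t: 31.75
tool_pos: [0.5234, 0.0102, 0.2212]
tool_rot: [2.396, 2.025, 0.006]
contact_force: [-1.5, -0.0, 1.3]
opening: 0.0297
grip_force: 0.0
t: 32.75
tool_pos: [0.4144, 0.0285, 0.2174]
tool_rot: [-2.399, -2.028, 0.001]
contact_force: [-1.0, 0.5, -0.3]
opening: 0.0298
grip_force: 0.0
```

View pics/end.png

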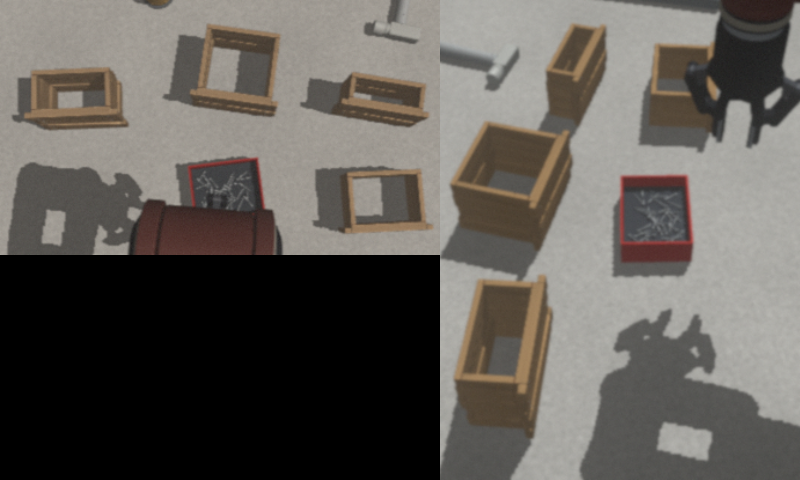

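The final view shows all four frames square on their piles, the tub unmoved and the gripper clear. Handing in.

```bash
python3 -c "
from station import ctrl
print(ctrl.finish_job())"
```

```text
the job is handed in; nothing more can be done
None
```

All four frames were placed in order, shortest first, on their own piles and the job was handed in at about 33 s; they looked flat and square in the last pictures with the nail tub unmoved, but no verdict came back.

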